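# Roll the setting fixture's feed wheel up to the bore-size mark

### The arm

A 7-joint arm with a two-finger parallel gripper is mounted at the origin on the work surface. World frame = base frame: x ahead of the robot, y to its left, z up, the work surface at z = 0. Lengths are in m, angles in rad, forces in N, time in s.
With the tool pointing down it reaches from about 0.4 to 0.85 m from the base axis. Payload 10.4 kg.
Tool frame: the origin (TCP) lies at the very end of the fingers, on their centre line; the grasp point (between the pads) lies 19 mm behind it; z points along the fingers, x is the direction in which the jaws open and shut, and the axes are right-handed (so a half turn about z gives the same grasp; the last joint's range is limited). The gripper opens to 87 mm and grips with 3 to 60 N. Pads are 19 mm wide; open, the fingers measure 117 mm over their backs; the gripper's body (75 mm by 190 mm) begins 51 mm behind the grasp point.
Start: joints at [-1.172, 0.332, -0.065, 1.46, 0.022, 1.35, -0.088], TCP at [0.256, 0.57, 0.223] pointing down, gripper open.
Joint ranges: [-2.6, 2.6], [-0.5, 2.12], [-1.47, 1.34], [0.16, 2.42], [-1.27, 4.41], [0.06, 2.06], [-2.6, 2.6]. Speed limits (rad/s): [2.22, 2.22, 2.79, 2.79, 3.14, 3.14, 3.14].

### API

Orientations are given as a unit quaternion [x, y, z, w].
In Python, from bench import r gives the robot as it stands. The module is installed in compiled form; this text tells all that it offers.
- The arm moves only by the tool carry_out, never from a script. Its argument "commands" is a list that holds one entry, the list of rows, each a list of 7 numbers: the closure in counts, from 0 (fully open) to 255 (shut), then the shift along the tool's x, y, z in units of 25 mm (1.0 is 25 mm), then the turn, a rotation vector about the tool's x, y, z in units of 5 degrees (1.0 is 5 degrees). A call has 1 to 12 rows; each row is the pose to reach, as a shift and turn from the pose measured when the call began, along the tool's axes at that moment; what a row does not reach only later rows make up. A row lasts 1/8 s, in which the tool goes at most 62.5 mm and 10.7 degrees, less where a joint would pass 70% of its speed; a pose out of reach is approached as far as the arm can. A call with a gripper value outside its range is refused whole. The fingers move at their own pace and stop on an object; "grip_force" is the grip in N (left out, the last holds). Time passes only in rows, so rows that repeat a pose let the fingers close. It gives the time, the measured TCP pose, the force and the opening at its end, in the units of the state.
- r.read_state(): the state, without advancing time (a new reading comes with each control period).
- r.camera(name): name is "side" or "top"; returns the picture (480x640x3 uint8, blue, green, red); there is no depth.
- r.camera_info(name): a dict with "fx", "fy", "cx", "cy" (pixels), "origin" and "rotation" of the camera in the world. Camera axes: x right, y down, z forward; pixel columns grow to the right and rows downward; lengths in m; the calibration is good to about 2 mm. A picture is of the moment at which its call begins. camera_info takes no time and is no camera call.
- r.close_job(): hands the job in, once; it reports no verdict.
The state is a dict: "time": time; "joint_positions": joint angles; "joint_vel": joint speeds; "joint_torque": joint torques, N m; "ee_pos": TCP position; "eef_rot": TCP orientation; "ft_force": force on the tool from outside, world axes, zero at the start; "torque": the same for the moment, N m; "width": finger opening in m.
Only numpy, scipy, OpenCV 4.12 (cv2) and the standard library are available. Lean on these libraries where they do the work, as an engineer would, in place of code of your own. Each camera call takes 0.05 s, during which the arm holds its last target.

### The job

Set the bore-gauge setting fixture to size: with a fingertip resting lightly on top of its knurled feed wheel, roll the wheel stroke by stroke until the gap between the anvils has closed so far that the sliding head's black index stands level with the red marker on the scale, and do not run past it. Drive it by the wheel alone, without touching the blue sliding head, then take the finger away; leave the loose parts and tools on the bench where they are, neither moved nor picked up.

Things in the scene. Friction and masses are not known exactly. Their poses are not given: they have to be found in the camera images.
- fixture: Bore-gauge setting fixture bolted to the bench: grey base 100 (x) by 360 (y) by 32 mm. Origin: centre of its underside; y runs along its steel way, z up, -x faces roughly the robot. Fixed grey head with anvil at the +y end (top 112 mm up), blue sliding head towards -y. White scale bar in front of the way. A grey gearbox, x -71 to -43, y 25 to 75, top 93 mm up, carries the wheel on its -x side.
- adj_wheel: Knurled steel wheel, 64 mm diameter, 20 mm wide, on a level axle along the fixture's x. Origin: its centre; top 107 mm above the bench, open from above. Turns with about 1.3 N at the rim, stays where left. Rolling its top to the fixture's +y (towards the fixed head) closes the gap, 10 mm per radian (3.1 mm per 10 mm of rim travel). A press of about 5 N rolls it without slip; over 80 N fails.
- wheel_center (a point): Centre of the wheel, fixed in the fixture at x = -85, y = 50, z = 75 mm of fixture; its axes are those of the fixture.
- slide_head: Blue sliding head with a steel anvil towards +y, 74 x 70 mm, top 113 mm above the bench; not to be touched, only the wheel moves it. It slides along the fixture's y axis. Origin: on the fixture's centre line at bench height, level in y with its index line; axes as the fixture's.
- index (a point): Tip of the black index pointer (3 mm wide) that the sliding head carries over the white scale, 53 mm above the bench; axes as the fixture's.
- marker: Red plastic size marker clipped to the front edge of the scale, 14 mm wide in y, top 55 mm above the bench; fixed. Origin at bench height on the fixture's centre line; axes as the fixture's.
- mark (a point): Tip of the marker's red pointer (3 mm wide), over the scale, 53 mm above the bench, facing the index tip from the wheel's side; axes as the fixture's. At the start it lies 20 to 50 mm farther to +y than the index; the gap is set when both have the same y in the fixture's frame.
- wrist_pin: Hollow steel wrist pin standing on end, 24 mm diameter, 64 mm tall; loose, a bystander to be left alone. Origin: centre of its underside.
- socket: Dark steel wrench socket standing on end, 28 mm diameter, 38 mm tall; loose, a bystander to be left alone. Origin: centre of its underside.
- valve: Steel engine valve standing on its 40 mm head, stem 8 mm thick, 112 mm tall; loose, a bystander to be left alone. Origin: centre of its underside.
- lube_bottle: White bottle with black label and red cap, 58 mm diameter, 175 mm tall; loose, a bystander to be left alone. Origin: centre of its underside.
- piston: Aluminium piston standing on its skirt, 100 mm diameter, 60 mm tall; loose, a bystander to be left alone. Origin: centre of its underside.
- bore_gauge: Dial bore gauge lying behind the fixture, 290 mm long along its own y, 56 mm dial face up at its +y end, 22 mm tall; loose, a bystander to be left alone. Origin: centre of its underside.
- feeler_set: Folded steel feeler gauge set lying flat, 95 x 20 x 14 mm; loose, a bystander to be left alone. Origin: centre of its underside.
- wrench: Steel open-ended wrench lying flat, 180 mm long along its own x; loose, a bystander to be left alone. Origin: centre of its underside.

How it is judged:
At the end, for the whole second after the job is handed in: The index tip stands within 2 mm of the red marker's tip along the scale, either side, with the sliding head at rest (y of index in the frame of mark between -0.002 and 0.002 m and linear speed of slide_head below 0.002 m/s); the robot touches nothing.
It fails at once if the index runs more than 3.5 mm past the marker (gap closed too far) (y of index in the frame of mark above 0.0035 m).
It fails at once if the robot touches the sliding head (more than 1 N) instead of driving it by the wheel (contact force between any of the fingers, the arm and slide_head above 1 N).
It fails at once if the wheel is squeezed or pressed hard (more than 80 N) (contact force between any of the fingers, the arm and adj_wheel above 80 N).
It fails at once if a loose part or tool is moved or lifted by more than 15 mm (distance of any of wrist_pin, socket, valve, lube_bottle, piston, bore_gauge, feeler_set, wrench from where it was at the start of the episode above 0.015 m).
It fails at once if a standing part is tipped over (angle between any of wrist_pin, socket, valve, lube_bottle, piston's own z axis and vertical above 0.4 rad).
It also fails if it takes over 61 s, if anything falls off the work surface, if the arm or the gripper's body presses on something with over 40 N, if the wrist force passes 120 N, or if a joint passes its speed limit or range.

## Working session

There is one attempt and no reset: what is moved stays moved. The work goes in short steps, Python scripts to look and compute and a tool call to move; the robot and the scene stay as the last step left them, time stands still between calls to the robot, and variables do not carry over. Pictures are saved under pics/ and viewed, and the job is handed in when it is done.

Besides the shell and the picture viewer there is one more tool, called after "Call:" as a command line: name --argument value ..., lists and objects as JSON in quotes. carry_out: Moves the arm, as the interface text tells. Its arguments: {"type":"object","properties":{"commands":{"type":"array"},"grip_force":{"type":"number"}},"required":["commands"]}

```bash
mkdir -p pics
python3 - <<'E'
from bench import r
import cv2
for n in("top","side"):
    cv2.imwrite(f"pics/{n}0.png",r.camera(n)); print(n,r.camera_info(n))
s=r.read_state(); print(s)
E
```

```text
top {'fx': 457.7229300950579, 'fy': 457.7229300950579, 'cx': 324.9474332115827, 'cy': 239.0457987925869, 'origin': array([ 0.5167974 , -0.00414842,  1.0023664 ]), 'rotation': array([ 0.7089579 , -0.70508292,  0.00095344, -0.01535783])}
side {'fx': 460.6705029558989, 'fy': 460.6705029558989, 'cx': 310.7823266227118, 'cy': 239.25817368600093, 'origin': array([ 0.0935935 , -0.6858927 ,  0.54745037]), 'rotation': array([ 0.82511761, -0.24640144,  0.14472393, -0.48736254])}
{'time': 0.1, 'joint_positions': array([-1.17160753,  0.33281317, -0.06468501,  1.46084044,  0.02163062,
        1.34990723, -0.08850145]), 'joint_vel': array([ 7.58215547e-05, -1.23911256e-03,  6.37986859e-04, -1.36191996e-03,
        2.04242806e-03,  6.85131985e-05,  1.34185436e-04]), 'joint_torque': array([ 1.76573129e-03, -6.24545646e+01,  2.48061446e-02, -3.90713453e+01,
       -6.13173307e-02,  3.65165086e-02,  9.28495842e-05]), 'ee_pos': array([0.25575185, 0.56990304, 0.22183874]), 'eef_rot': array([ 8.39459192e-01,  5.43422359e-01, -5.07587119e-04,  3.83264760e-04]), 'ft_force': array([-0.68509102,  0.19906567, -0.35979937]), 'torque': array([ 0.03113394, -0.03796493,  0.01159791]), 'width': 0.087187859166284}
```

View pics/top0.png

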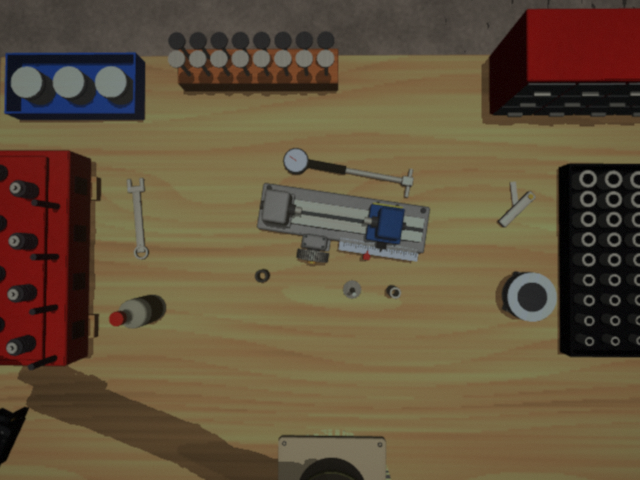

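View pics/side0.png

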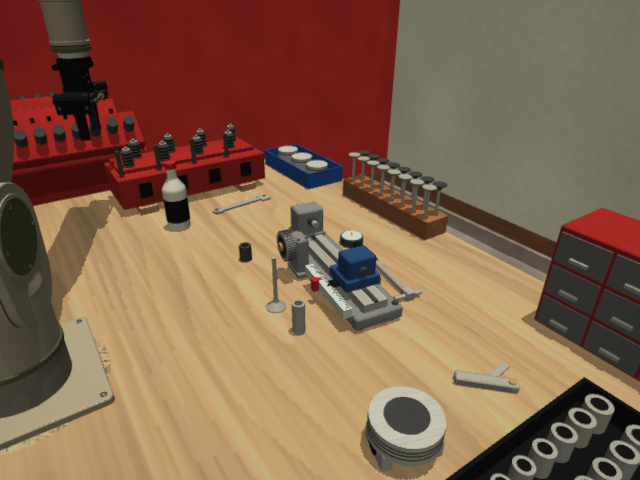

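Top view: fixture around (345,217), with the fixed head at left (+y), the wheel at about (313,252), the marker at about (365,256) and the blue head at (386,223). Valve, pin and socket stand in front at (352,288), (393,292) and (262,275). I'll zoom in.

Run:
```python
import cv2
a=cv2.imread("pics/top0.png"); b=cv2.imread("pics/side0.png")
cv2.imwrite("pics/topz.png",cv2.resize(a[170:310,245:445],None,fx=4,fy=4,interpolation=cv2.INTER_CUBIC))
cv2.imwrite("pics/sidez.png",cv2.resize(b[190:340,230:430],None,fx=4,fy=4,interpolation=cv2.INTER_CUBIC))
```

```text
(no output)
```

View pics/topz.png

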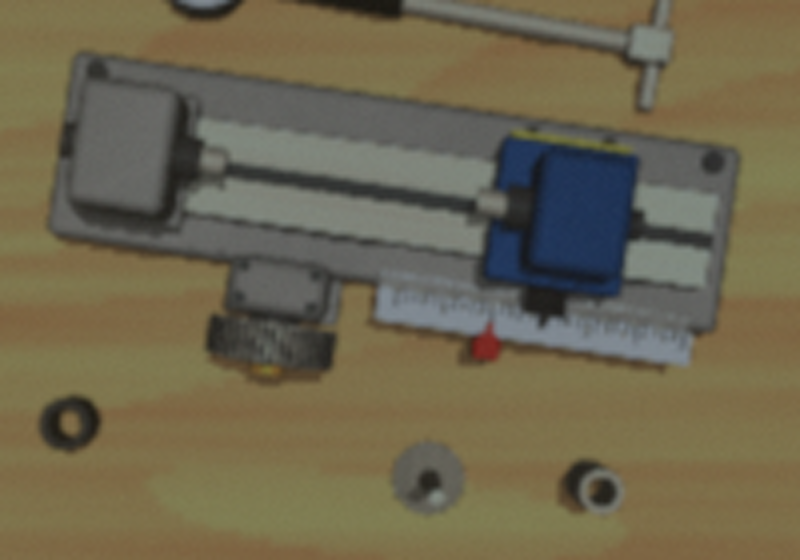

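View pics/sidez.png

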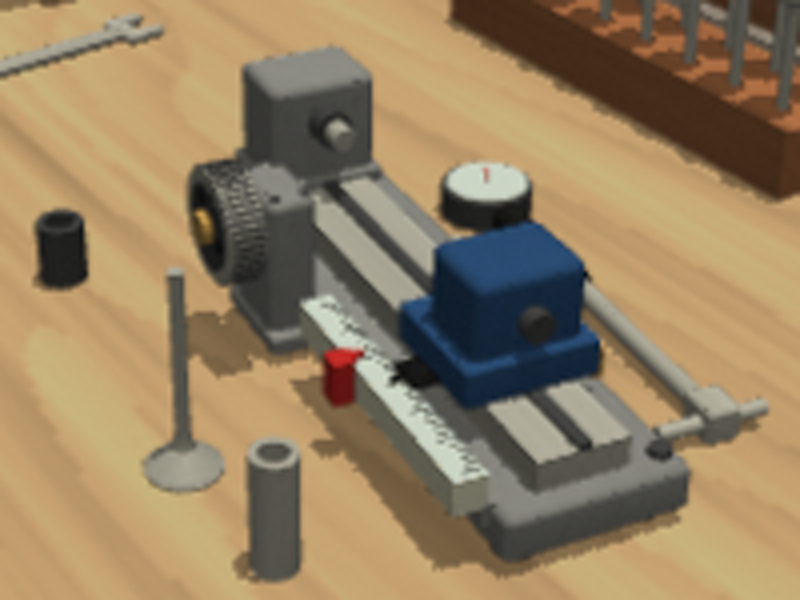

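```bash
cat > h.py <<'E'
import numpy as np
from scipy.spatial.transform import Rotation as R
from bench import r
def ray(n,u,v):
    c=r.camera_info(n); d=R.from_quat(c['rotation']).apply([(u-c['cx'])/c['fx'],(v-c['cy'])/c['fy'],1]); return c['origin'],d
def pt(n,u,v,z):
    o,d=ray(n,u,v); return o+d*(z-o[2])/d[2]
def proj(n,p):
    c=r.camera_info(n); q=R.from_quat(c['rotation']).inv().apply(np.array(p)-c['origin']); return np.array([q[0]/q[2]*c['fx']+c['cx'],q[1]/q[2]*c['fy']+c['cy']])
E
python3 - <<'E'
from h import *
np.set_printoptions(precision=4,suppress=True)
Z=lambda x,y:(245+(x+.5)/4-.5,170+(y+.5)/4-.5)
S=lambda x,y:(230+(x+.5)/4-.5,190+(y+.5)/4-.5)
C=[pt("top",*Z(*p),.032) for p in [(77,52),(741,148),(718,331),(50,238)]]
for c in C: print(c)
print([np.linalg.norm(C[i]-C[(i+1)%4]) for i in range(4)])
ctr=sum(C)/4; d=(C[0]+C[3]-C[1]-C[2])[:2]; th=np.arctan2(-d[0],d[1]); print(ctr,th)
F=R.from_euler('z',th); o=np.array([*ctr[:2],0])
for nm,z,h in [("idx",(543,325),.053),("mark",(490,325),.053)]:
    p=pt("top",*Z(*z),h); print(nm,p,F.inv().apply(p-o))
for nm,z,h in [("idx",(393,379),.053),("mark",(362,353),.053)]:
    p=pt("side",*S(*z),h); print('side',nm,p,F.inv().apply(p-o))
for nm,q in [("gearbox top corners",[(240,258),(330,272),(320,322),(228,308)])]:
    for z in q: print(F.inv().apply(pt("top",*Z(*z),.093)-o))
w=o+F.apply([-.085,.05,.075]);print("wheel",w)
for p in [[-.095,.05,.107],[-.075,.05,.107],[-.095,.082,.075],[-.095,.018,.075],[-.075,.018,.075]]:
    u=proj("top",o+F.apply(p)); print((u-[245,170]+.5)*4-.5)
    u=proj("side",o+F.apply(p)); print('  s',(u-[230,190]+.5)*4-.5)
E
```

```text
[0.6588 0.1467 0.032 ]
[ 0.6089 -0.2058  0.032 ]
[ 0.5121 -0.1938  0.032 ]
[0.5595 0.1602 0.032 ]
[np.float64(0.35602378405913093), np.float64(0.09752177423853238), np.float64(0.35715923384860465), np.float64(0.1002380701253354)]
[ 0.5848 -0.0232  0.032 ] -0.13692440205898385
idx [ 0.5148 -0.0996  0.053 ] [-0.059  -0.0852  0.053 ]
mark [ 0.5146 -0.0722  0.053 ] [-0.0629 -0.0581  0.053 ]
side idx [ 0.5143 -0.1008  0.053 ] [-0.0593 -0.0865  0.053 ]
side mark [ 0.5145 -0.0746  0.053 ] [-0.0627 -0.0605  0.053 ]
[-0.0478  0.0723  0.093 ]
[-0.0484  0.027   0.093 ]
[-0.0737  0.0284  0.093 ]
[-0.0733  0.0746  0.093 ]
wheel [0.5074 0.0379 0.075 ]
[269.4176 358.9214]
  s [209.4576 170.5257]
[275.2506 318.4305]
  s [245.5995 162.6387]
[210.0568 348.5737]
  s [188.5272 198.1812]
[335.023  366.6012]
  s [235.5388 253.5747]
[340.6312 327.4714]
  s [271.8532 244.9395]
```

The base measures 0.356 x 0.099 m against the given 0.360 x 0.100. The projected wheel points match the picture, and index to mark is about 27 mm (top) or 26 mm (side). Next is the approach.

```bash
cat >> h.py <<'E'
np.set_printoptions(precision=3,suppress=True)
TH=-0.137; O=np.array([.5848,-.0232,0]); F=R.from_euler('z',TH)
ft=F.apply([0,1,0]); 
GOAL=R.from_matrix(np.column_stack([ft,np.cross([0,0,-1],ft),[0,0,-1]]))
def plan(y,z,x=-.085):
    s=r.read_state(); T=R.from_quat(s['eef_rot'])
    p=O+F.apply([x,y,z])
    print('t',s['time'],'ee in fix',F.inv().apply(s['ee_pos']-O),'F',s['ft_force'])
    print('shift',T.inv().apply(p-s['ee_pos'])/.025,'turn',np.degrees((T.inv()*GOAL).as_rotvec())/5)
E
python3 -c "
from h import *
plan(.038,.26);plan(.038,.15)"
```

```text
t 0.1 ee in fix [-0.407  0.543  0.222] F [-0.685  0.199 -0.36 ]
shift [-15.755  18.031  -1.505] turn [-0.001  0.015 -3.263]
t 0.1 ee in fix [-0.407  0.543  0.222] F [-0.685  0.199 -0.36 ]
shift [-15.749  18.03    2.895] turn [-0.001  0.015 -3.263]
```

Call:
carry_out --commands '[[[255,-0.6,0.7,-1.5,0,0,-0.2],[255,-1.8,2.1,-1.5,0,0,-0.5],[255,-3.1,3.6,-1.5,0,0,-0.8],[255,-4.5,5.1,-1.5,0,0,-1.1],[255,-5.9,6.7,-1.5,0,0,-1.4],[255,-7.3,8.3,-1.5,0,0,-1.7],[255,-8.7,9.9,-1.5,0,0,-2.0],[255,-10.1,11.5,-1.5,0,0,-2.3],[255,-11.5,13.1,-1.5,0,0,-2.6],[255,-12.9,14.7,-1.5,0,0,-2.9],[255,-14.3,16.3,-1.5,0,0,-3.1],[255,-15.4,17.6,-1.5,0,0,-3.26]]]' --grip_force 10

```text
time: 1.6
ee_pos: [0.4999, 0.0363, 0.2597]
eef_rot: [0.754, 0.657, -0.001, 0.0]
ft_force: [0.9, 1.1, -0.8]
width: 0.0006
```

```bash
python3 -c "
from h import *
plan(.038,.15); print(r.read_state()['width'])"
```

```text
t 1.6 ee in fix [-0.092  0.047  0.26 ] F [ 0.913  1.066 -0.793]
shift [-0.369  0.29   4.39 ] turn [-0.005  0.015 -0.011]
0.0006229734997377503
```

Call:
carry_out --commands '[[[255,-0.37,0.29,1.5,0,0,0],[255,-0.37,0.29,3,0,0,0],[255,-0.37,0.29,4.2,0,0,0],[255,-0.37,0.29,5.0,0,0,0],[255,-0.37,0.29,5.5,0,0,0],[255,-0.37,0.29,5.7,0,0,0],[255,-0.37,0.29,5.7,0,0,0]]]'

```text
time: 2.48
ee_pos: [0.5059, 0.026, 0.1175]
eef_rot: [0.754, 0.657, -0.001, 0.0]
ft_force: [-0.0, 0.6, -0.1]
width: -0.0002
```

Run:
```python
from h import *
import cv2
plan(.038,.107)
a=r.camera("top");b=r.camera("side")
v=np.hstack([cv2.resize(a[200:290,285:425],None,fx=2.85,fy=2.85,interpolation=2),cv2.resize(b[190:280,230:370],None,fx=2.85,fy=2.85,interpolation=2)])
cv2.imwrite("pics/m1.png",v)
```

```text
t 2.475 ee in fix [-0.085  0.038  0.118] F [-0.038  0.64  -0.086]
shift [ 0.002 -0.005  0.42 ] turn [-0.002  0.015 -0.011]
```

View pics/m1.png

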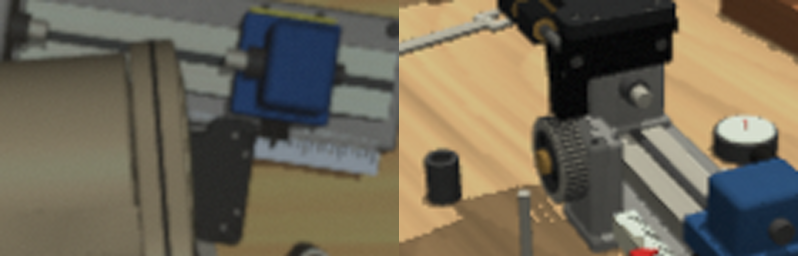

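The finger is just above the wheel, and the side view keeps the index and marker in sight. I'll descend gently until there is force.

Call:
carry_out --commands '[[[255,0,0,0.2,0,0,0],[255,0,0,0.36,0,0,0],[255,0,0,0.4,0,0,0],[255,0,0,0.4,0,0,0]]]'

```text
time: 3.08
ee_pos: [0.5062, 0.026, 0.1079]
eef_rot: [0.754, 0.657, -0.0, 0.001]
ft_force: [0.1, 0.1, -0.1]
width: 0.0002
```

Call:
carry_out --commands '[[[255,0,0,0.04,0,0,0],[255,0,0,0.06,0,0,0],[255,0,0,0.06,0,0,0]]]'

```text
time: 3.45
ee_pos: [0.5062, 0.026, 0.1065]
eef_rot: [0.754, 0.657, -0.0, 0.001]
ft_force: [-0.8, -0.1, 2.0]
width: 0.0004
```

Call:
carry_out --commands '[[[255,0,0,0.03,0,0,0],[255,0,0,0.03,0,0,0]]]'

```text
time: 3.7
ee_pos: [0.5064, 0.026, 0.1063]
eef_rot: [0.754, 0.657, 0.0, 0.0]
ft_force: [-2.7, -0.4, 7.0]
width: 0.0008
```

Call:
carry_out --commands '[[[255,0.1,0,0.03,0,0,0],[255,0.2,0,0.03,0,0,0],[255,0.3,0,0.03,0,0,0],[255,0.4,0,0.03,0,0,0],[255,0.4,0,0.03,0,0,0]]]'

```text
time: 4.32
ee_pos: [0.5081, 0.0362, 0.1072]
eef_rot: [0.754, 0.657, 0.001, 0.0]
ft_force: [-8.7, 0.4, 20.0]
width: 0.0006
```

```bash
cat >> h.py <<'E'
import cv2
def look(f,name="side"):
    b=r.camera(name); cv2.imwrite("pics/"+f+"_raw.png",b)
    cv2.imwrite("pics/"+f+".png",cv2.resize(b[250:310,290:370],None,fx=10,fy=10,interpolation=cv2.INTER_CUBIC))
E
python3 - <<'E'
from h import *
plan(.05,.107); look("s1")
E
```

```text
t 4.325 ee in fix [-0.084  0.048  0.107] F [-8.653  0.427 19.959]
shift [ 0.064 -0.037  0.006] turn [ 0.015 -0.006 -0.013]
```

View pics/s1.png

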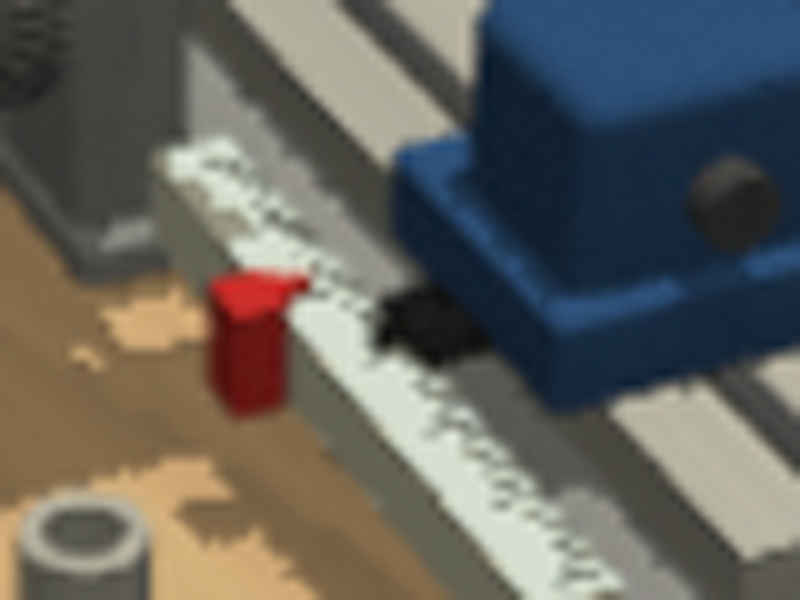

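```bash
cat >> h.py <<'E'
def fy(x,y,z=.053):
    p=pt("side",290+(x+.5)/10-.5,250+(y+.5)/10-.5,z); return F.inv().apply(p-O)
def fit(im):
    # centre of black index nose / red tip: rows of fixture (x,y) sampled at z=.053 plane
    pass
E
python3 - <<'E'
from h import *
print(fy(377,342),fy(307,285))
# rectify z=.053 plane: x fix -75..-40mm, y -100..-40, 10px/mm
def rect(fn,out,n="side"):
    b=cv2.imread(fn)
    q=[(-.08,-.1),(-.08,-.04),(-.04,-.04),(-.04,-.1)]
    src=np.float32([proj(n,O+F.apply([x,y,.053])) for x,y in q])
    dst=np.float32([[(y+.1)*12000,(-.04-x)*12000] for x,y in q])
    cv2.imwrite(out,cv2.warpPerspective(b,cv2.getPerspectiveTransform(src,dst),(720,480),flags=cv2.INTER_CUBIC))
rect("pics/side0.png","pics/r0.png");rect("pics/s1_raw.png","pics/r1.png")
E
python3 -c "
import cv2,numpy as np
a=cv2.imread('pics/r0.png')[80:380];b=cv2.imread('pics/r1.png')[80:380];cv2.imwrite('pics/r01.png',np.vstack([a,b]))"
```

```text
[-0.059 -0.084  0.053] [-0.063 -0.061  0.053]
```

View pics/r01.png

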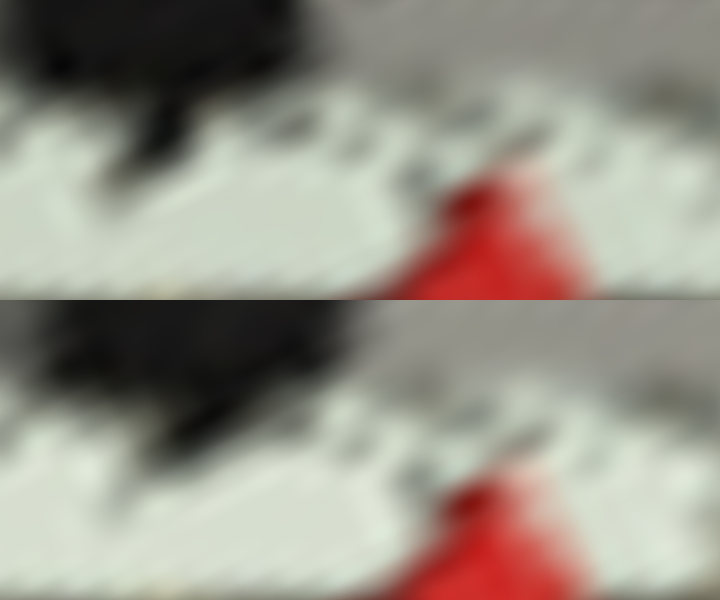

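Rolled without slip: the index advanced about 3.3 mm for 10 mm of finger travel (3.1 expected). I'll continue with less press.

Call:
carry_out --commands '[[[255,0.1,0,0.03,0,0,0],[255,0.2,0,0.03,0,0,0],[255,0.3,0,0.03,0,0,0],[255,0.4,0,0.03,0,0,0],[255,0.5,0,0.03,0,0,0],[255,0.5,0,0.03,0,0,0]]]'

```text
time: 5.12
ee_pos: [0.51, 0.0491, 0.1069]
eef_rot: [0.754, 0.657, 0.001, 0.0]
ft_force: [-2.4, 0.8, 6.8]
width: 0.0007
```

```bash
cat >> h.py <<'E'
def rect(b,n="side",zc=.053):
    q=[(-.08,-.1),(-.08,-.04),(-.04,-.04),(-.04,-.1)]
    src=np.float32([proj(n,O+F.apply([x,y,zc])) for x,y in q])
    dst=np.float32([[(y+.1)*12000,(-.04-x)*12000] for x,y in q])
    return cv2.warpPerspective(b,cv2.getPerspectiveTransform(src,dst),(720,480),flags=cv2.INTER_CUBIC)
def snap(tag):
    b=r.camera("side"); cv2.imwrite(f"pics/{tag}_raw.png",b)
    a=rect(cv2.imread("pics/side0.png"))[80:380]; cv2.imwrite(f"pics/{tag}.png",np.vstack([a,rect(b)[80:380]]))
def nose(b):
    # right edge (fixture y, mm) of the black nose block, and dark-pixel centroid in x -62..-56 band
    g=rect(b).max(axis=2).astype(float)
    row=g[100:140].mean(0); 
    d=row<70; k=np.flatnonzero(d); return -100+k.max()/12 if len(k) else None
E
python3 - <<'E'
from h import *
plan(.038,.125); snap("s2")
for f in("side0","s1_raw","s2_raw"): print(nose(cv2.imread(f"pics/{f}.png")))
E
```

```text
t 5.125 ee in fix [-0.084  0.061  0.107] F [-2.374  0.811  6.811]
shift [-0.935 -0.041 -0.724] turn [ 0.019 -0.015 -0.008]
-74.5
-71.58333333333333
-67.75
```

View pics/s2.png

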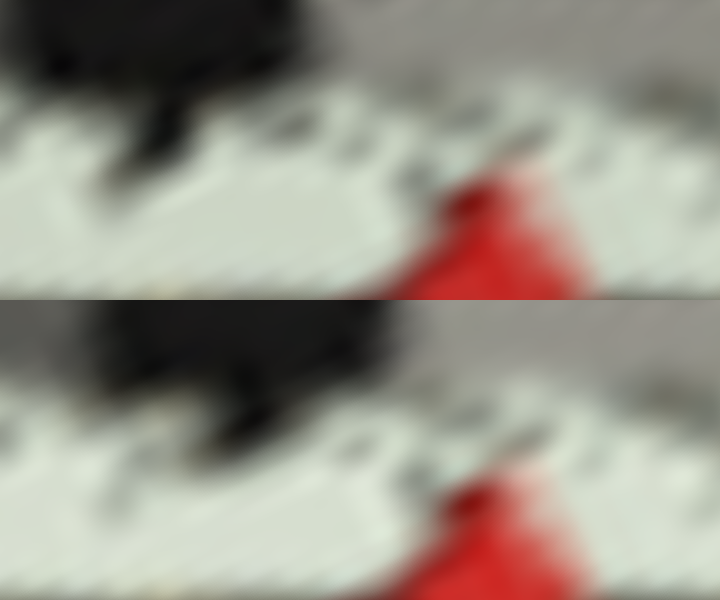

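Call:
carry_out --commands '[[[255,0,-0.04,-0.4,0,0,0],[255,-0.5,-0.04,-0.4,0,0,0],[255,-0.96,-0.04,-0.4,0,0,0],[255,-0.96,-0.04,-0.1,0,0,0],[255,-0.96,-0.04,0.03,0,0,0],[255,-0.96,-0.04,0.04,0,0,0],[255,-0.86,-0.04,0.04,0,0,0],[255,-0.74,-0.04,0.03,0,0,0],[255,-0.6,-0.04,0.025,0,0,0],[255,-0.46,-0.04,0.025,0,0,0],[255,-0.32,-0.04,0.025,0,0,0],[255,-0.32,-0.04,0.025,0,0,0]]]'

```text
time: 6.68
ee_pos: [0.5082, 0.0425, 0.1072]
eef_rot: [0.754, 0.657, 0.002, -0.0]
ft_force: [-5.5, 2.1, 14.6]
width: 0.0008
```

Run:
```python
from h import *
plan(.061,.107); snap("s3")
for f in("side0","s2_raw","s3_raw"): print(nose(cv2.imread(f"pics/{f}.png")))
```

```text
t 6.675 ee in fix [-0.085  0.055  0.107] F [-5.541  2.092 14.626]
shift [ 0.257 -0.008  0.01 ] turn [ 0.022 -0.029  0.004]
-74.5
-67.75
-61.916666666666664
```

Call:
carry_out --commands '[[[255,0.1,0,0.025,0,0,0],[255,0.2,0,0.025,0,0,0],[255,0.28,0,0.025,0,0,0],[255,0.28,0,0.025,0,0,0]]]'

```text
time: 7.22
ee_pos: [0.5093, 0.0502, 0.1068]
eef_rot: [0.753, 0.657, 0.002, -0.0]
ft_force: [-1.4, 1.1, 6.3]
width: 0.0001
```

Run:
```python
from h import *
plan(.037,.107); snap("s4")
for f in("side0","s3_raw","s4_raw"): print(nose(cv2.imread(f"pics/{f}.png")))
```

```text
t 7.225 ee in fix [-0.085  0.062  0.107] F [-1.448  1.055  6.271]
shift [-1.016 -0.01  -0.011] turn [ 0.022 -0.036  0.014]
-74.5
-61.916666666666664
-59.333333333333336
```

View pics/s4.png

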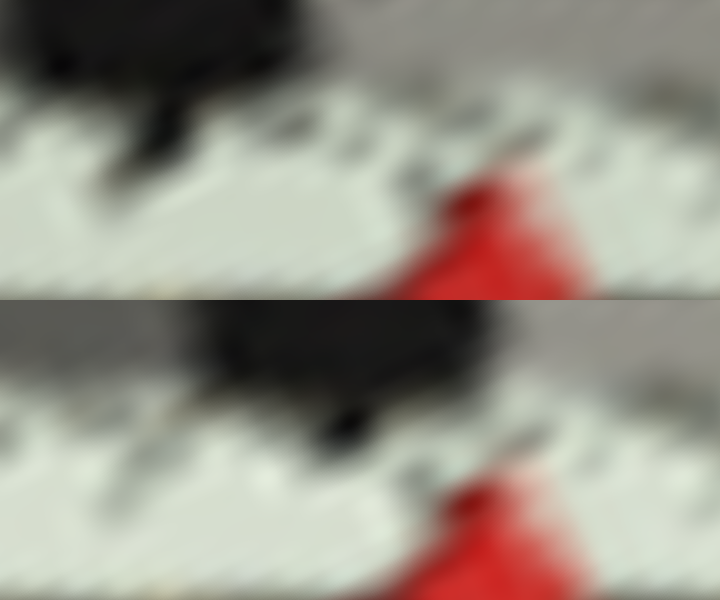

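Index advanced about 15 mm, with about 12 mm remaining. One more full stroke (about 7.5 mm) is safe.

Call:
carry_out --commands '[[[255,0,0,-0.4,0,0,0],[255,-0.5,0,-0.4,0,0,0],[255,-1.0,0,-0.4,0,0,0],[255,-1.0,0,-0.1,0,0,0],[255,-1.0,0,0.03,0,0,0],[255,-1.0,0,0.04,0,0,0],[255,-0.9,0,0.04,0,0,0],[255,-0.78,0,0.03,0,0,0],[255,-0.64,0,0.025,0,0,0],[255,-0.5,0,0.02,0,0,0],[255,-0.36,0,0.02,0,0,0],[255,-0.36,0,0.02,0,0,0]]]'

```text
time: 8.78
ee_pos: [0.5085, 0.0424, 0.1073]
eef_rot: [0.753, 0.658, 0.002, -0.001]
ft_force: [-5.6, 0.7, 15.0]
width: 0.0005
```

Run:
```python
from h import *
plan(.061,.107); snap("s5")
for f in("side0","s4_raw","s5_raw"): print(nose(cv2.imread(f"pics/{f}.png")))
```

```text
t 8.775 ee in fix [-0.085  0.055  0.107] F [-5.559  0.727 15.026]
shift [ 0.256 -0.018  0.012] turn [ 0.027 -0.052  0.026]
-74.5
-59.333333333333336
-53.666666666666664
```

Call:
carry_out --commands '[[[255,0.1,0,0.025,0,0,0],[255,0.2,0,0.025,0,0,0],[255,0.28,0,0.025,0,0,0],[255,0.28,0,0.025,0,0,0]]]'

```text
time: 9.32
ee_pos: [0.5096, 0.0502, 0.1068]
eef_rot: [0.753, 0.658, 0.003, -0.001]
ft_force: [-1.0, 0.8, 5.2]
width: 0.0002
```

Run:
```python
from h import *
plan(.037,.107); snap("s6")
for f in("side0","s4_raw","s6_raw"): print(nose(cv2.imread(f"pics/{f}.png")))
```

```text
t 9.325 ee in fix [-0.085  0.062  0.107] F [-0.994  0.828  5.197]
shift [-1.019 -0.022 -0.012] turn [ 0.028 -0.059  0.035]
-74.5
-59.333333333333336
-51.25
```

View pics/s6.png

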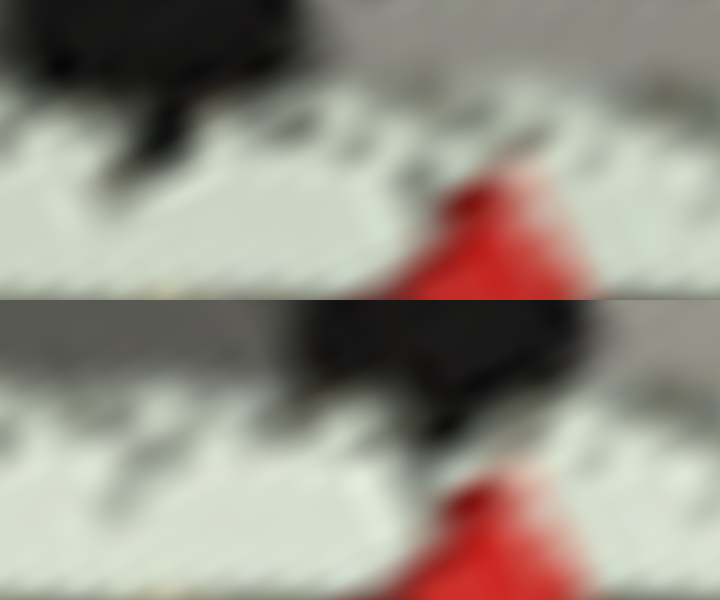

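About 4 mm remain. I'll lift away to measure carefully with both cameras unobstructed.

Call:
carry_out --commands '[[[255,0,0,-0.8,0,0,0],[255,0,0,-2,0,0,0],[255,1.5,0,-3.5,0,0,0],[255,3.5,0,-4,0,0,0],[255,5.5,0,-4,0,0,0],[255,7.0,0,-4,0,0,0],[255,7.5,0,-4,0,0,0],[255,7.5,0,-4,0,0,0]]]'

```text
time: 10.38
ee_pos: [0.5341, 0.2357, 0.2071]
eef_rot: [0.753, 0.659, 0.002, -0.001]
ft_force: [-0.4, -1.4, -0.2]
width: 0.0003
```

Run:
```python
from h import *
t=r.camera("top"); s=r.camera("side"); cv2.imwrite("pics/t7_raw.png",t); cv2.imwrite("pics/s7_raw.png",s)
cv2.imwrite("pics/c7.png",np.hstack([cv2.resize(t[235:270,345:385],(400,350),interpolation=2),cv2.resize(s[260:295,300:340],(400,350),interpolation=2)]))
cv2.imwrite("pics/q7.png",np.vstack([rect(t,"top")[80:380],rect(s)[80:380]]))
```

```text
(no output)
```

View pics/c7.png

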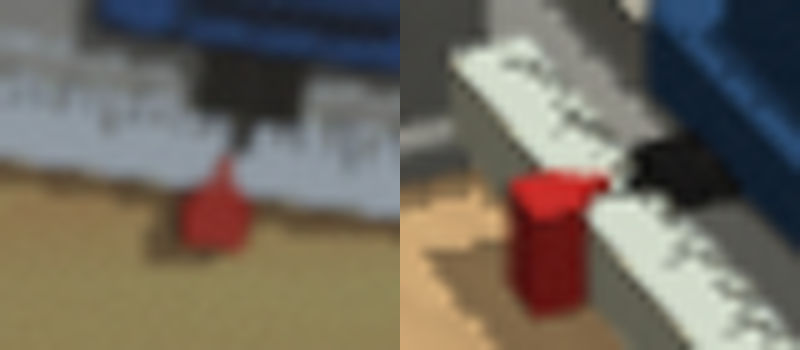

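View pics/q7.png

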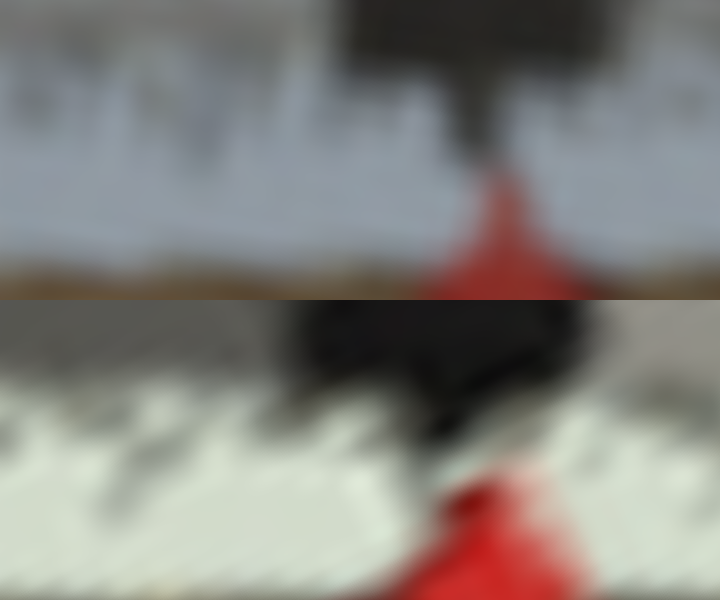

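```bash
cat >> h.py <<'E'
def meas(b,n,pr=True):
    q=rect(b,n).astype(float); red=q[...,2]-(q[...,0]+q[...,1])/2; dark=q.max(2)
    R_={};I_={}
    for r0 in range(240,330,10):
        w=np.clip(red[r0:r0+10].mean(0)-25,0,None)
        if w.sum()>50: R_[r0]=(round((w*np.arange(720)).sum()/w.sum()/12-100,2),int((w>0).sum()))
    for r0 in range(100,270,10):
        g=dark[r0:r0+10].mean(0)+np.clip(red[r0:r0+10].mean(0),0,None); k=g<np.median(g)*.62
        if k.sum()>5:
            idx=np.flatnonzero(k); w=(np.median(g)*.62-g)[idx]; I_[r0]=(round((w*idx).sum()/w.sum()/12-100,2),len(idx))
    print(n,'red',R_); print('   dark',I_)
E
python3 - <<'E'
from h import *
for f,n in [("top0","top"),("t7_raw","top"),("side0","side"),("s7_raw","side")]:
    print(f); meas(cv2.imread(f"pics/{f}.png"),n)
t=cv2.imread("pics/top0.png");cv2.imwrite("pics/q0.png",np.vstack([rect(t,"top")[80:380],rect(cv2.imread("pics/t7_raw.png"),"top")[80:380]]))
E
```

```text
top0
top red {270: (np.float64(-58.01), 31), 280: (np.float64(-57.96), 38), 290: (np.float64(-57.94), 43), 300: (np.float64(-57.97), 50), 310: (np.float64(-57.88), 63), 320: (np.float64(-57.87), 82)}
   dark {100: (np.float64(-84.09), 272), 110: (np.float64(-84.12), 269), 120: (np.float64(-84.25), 267), 130: (np.float64(-84.48), 264), 140: (np.float64(-84.71), 260), 150: (np.float64(-84.84), 241), 160: (np.float64(-84.7), 115), 170: (np.float64(-84.81), 67), 180: (np.float64(-84.74), 55), 190: (np.float64(-84.68), 50), 200: (np.float64(-84.53), 45), 210: (np.float64(-84.44), 40), 220: (np.float64(-84.37), 34), 230: (np.float64(-84.26), 19)}
t7_raw
top red {260: (np.float64(-58.07), 21), 270: (np.float64(-58.01), 35), 280: (np.float64(-57.94), 42), 290: (np.float64(-57.94), 46), 300: (np.float64(-57.96), 55), 310: (np.float64(-57.84), 68), 320: (np.float64(-57.84), 85)}
   dark {100: (np.float64(-60.63), 265), 110: (np.float64(-60.64), 263), 120: (np.float64(-60.68), 260), 130: (np.float64(-60.82), 255), 140: (np.float64(-61.1), 246), 150: (np.float64(-60.93), 224), 160: (np.float64(-
[... 1188 characters left out ...]
np.float64(-58.96), 106), 280: (np.float64(-59.25), 114), 290: (np.float64(-59.27), 127), 300: (np.float64(-58.98), 139), 310: (np.float64(-58.74), 148), 320: (np.float64(-58.75), 163)}
   dark {100: (np.float64(-63.69), 292), 110: (np.float64(-63.79), 292), 120: (np.float64(-63.85), 289), 130: (np.float64(-63.75), 285), 140: (np.float64(-63.44), 281), 150: (np.float64(-63.16), 273), 160: (np.float64(-62.98), 265), 170: (np.float64(-62.18), 174), 180: (np.float64(-62.34), 113), 190: (np.float64(-62.73), 103), 200: (np.float64(-63.14), 97), 210: (np.float64(-63.49), 84), 220: (np.float64(-63.82), 66), 230: (np.float64(-64.24), 49), 240: (np.float64(-64.66), 30), 250: (np.float64(-64.91), 13)}
```

View pics/q0.png

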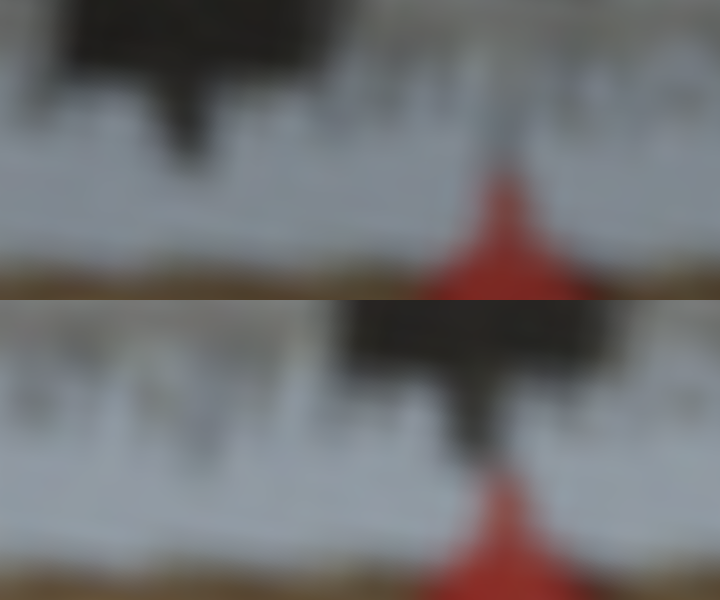

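Top view: the index centre is at y = -60.5 mm and the mark at -58.0, so about 2.5 mm remain. The side view reads about 4 mm, but it is skewed by side faces and by a height error of about 1.2 mm per mm. The top view has almost no such parallax. I'll add about 2.4 mm, which is 7.5 mm of rim travel, and look again.

```bash
python3 -c "
from h import *
plan(.046,.125)"
```

```text
t 10.475 ee in fix [-0.085  0.248  0.208] F [0.242 0.132 0.183]
shift [-8.089 -0.022  3.269] turn [ 0.027 -0.051  0.016]
```

Call:
carry_out --commands '[[[255,-1.5,0,0,0,0,0],[255,-3.5,0,0,0,0,0],[255,-5.5,0,0,0,0,0],[255,-7.2,0,0,0,0,0],[255,-8.1,0,0.8,0,0,0],[255,-8.1,0,2.0,0,0,0],[255,-8.1,0,3.0,0,0,0],[255,-8.1,0,3.3,0,0,0],[255,-8.1,0,3.3,0,0,0]]]'

```text
time: 11.6
ee_pos: [0.5073, 0.0329, 0.1246]
eef_rot: [0.754, 0.657, 0.002, -0.001]
ft_force: [0.2, -0.8, -0.2]
width: 0.0005
```

```bash
python3 -c "
from h import *
plan(.046,.108)"
```

```text
t 11.6 ee in fix [-0.084  0.045  0.125] F [ 0.239 -0.829 -0.185]
shift [ 0.038 -0.024  0.662] turn [ 0.027 -0.05   0.004]
```

Call:
carry_out --commands '[[[255,0,0,0.4,0,0,0],[255,0,0,0.65,0,0,0],[255,0,0,0.7,0,0,0],[255,0,0,0.7,0,0,0]]]'

```text
time: 12.1
ee_pos: [0.5074, 0.0329, 0.1073]
eef_rot: [0.754, 0.657, 0.002, -0.001]
ft_force: [-0.6, -0.3, 1.0]
width: 0.0005
```

Call:
carry_out --commands '[[[255,0,0,0.025,0,0,0],[255,0,0,0.03,0,0,0],[255,0.1,0,0.03,0,0,0],[255,0.2,0,0.03,0,0,0],[255,0.3,0,0.03,0,0,0],[255,0.3,0,0.03,0,0,0]]]'

```text
time: 12.85
ee_pos: [0.5086, 0.0408, 0.1073]
eef_rot: [0.754, 0.657, 0.003, -0.001]
ft_force: [-3.7, 0.6, 8.6]
width: 0.0006
```

```bash
python3 -c "
from h import *
plan(.046,.108)"
```

```text
t 12.85 ee in fix [-0.084  0.053  0.107] F [-3.727  0.57   8.638]
shift [-0.28  -0.031 -0.029] turn [ 0.03  -0.058  0.007]
```

Call:
carry_out --commands '[[[255,0,0,-0.8,0,0,0],[255,0,0,-2,0,0,0],[255,1.5,0,-3.5,0,0,0],[255,3.5,0,-4,0,0,0],[255,5.5,0,-4,0,0,0],[255,7.0,0,-4,0,0,0],[255,7.5,0,-4,0,0,0],[255,7.5,0,-4,0,0,0]]]'

```text
time: 13.85
ee_pos: [0.5337, 0.2261, 0.208]
eef_rot: [0.753, 0.658, 0.002, -0.001]
ft_force: [0.4, -0.9, 0.3]
width: 0.0008
```

Run:
```python
from h import *
t=r.camera("top"); s=r.camera("side"); cv2.imwrite("pics/t8_raw.png",t); cv2.imwrite("pics/s8_raw.png",s)
meas(t,"top"); meas(s,"side")
cv2.imwrite("pics/q8.png",np.vstack([rect(t,"top")[80:380],rect(s)[80:380]]))
```

```text
top red {260: (np.float64(-57.9), 27), 270: (np.float64(-57.97), 36), 280: (np.float64(-57.95), 41), 290: (np.float64(-57.94), 45), 300: (np.float64(-57.95), 54), 310: (np.float64(-57.87), 67), 320: (np.float64(-57.9), 86)}
   dark {100: (np.float64(-58.39), 265), 110: (np.float64(-58.52), 258), 120: (np.float64(-58.55), 253), 130: (np.float64(-58.54), 245), 140: (np.float64(-58.77), 231), 150: (np.float64(-58.94), 199), 160: (np.float64(-59.36), 75), 170: (np.float64(-59.03), 45), 180: (np.float64(-58.97), 35), 190: (np.float64(-58.86), 32), 200: (np.float64(-58.7), 28), 210: (np.float64(-58.6), 27), 220: (np.float64(-58.56), 25)}
side red {240: (np.float64(-58.13), 40), 250: (np.float64(-58.36), 74), 260: (np.float64(-58.72), 95), 270: (np.float64(-59.05), 108), 280: (np.float64(-59.26), 113), 290: (np.float64(-59.26), 125), 300: (np.float64(-58.99), 139), 310: (np.float64(-58.76), 150), 320: (np.float64(-58.76), 163)}
   dark {100: (np.float64(-61.71), 295), 110: (np.float64(-61.6), 296), 120: (np.float64(-61.19), 294), 130: (np.float64(-60.79), 286), 140: (np.float64(-60.8), 277), 150: (np.float64(-61.12), 270), 160: (np.float64(-61.31), 242), 170: (np.float64(-60.76), 154), 180: (np.float64(-60.25), 99), 190: (np.float64(-60.15), 83), 200: (np.float64(-60.24), 78), 210: (np.float64(-60.51), 74), 220: (np.float64(-61.02), 68), 230: (np.float64(-61.73), 65), 240: (np.float64(-62.57), 63), 250: (np.float64(-63.36), 53), 260: (np.float64(-63.87), 36)}
```

View pics/q8.png

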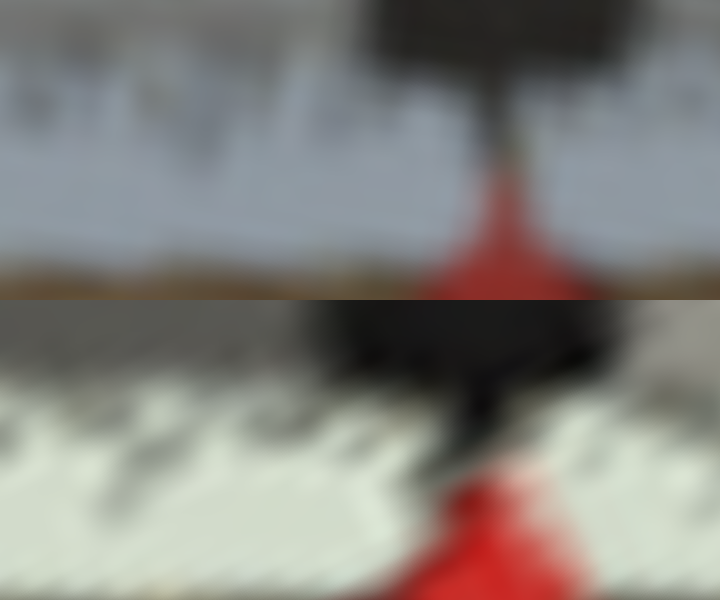

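Top view: about 0.6 mm short. Side view: 1.3 mm or a bit more. Both are inside 2 mm; a small nudge of about 0.7 mm (2.2 mm rim) will centre it.

Call:
carry_out --commands '[[[255,-1.5,0,0,0,0,0],[255,-3.5,0,0,0,0,0],[255,-5.5,0,0,0,0,0],[255,-7.0,0,0,0,0,0],[255,-7.6,0,0.8,0,0,0],[255,-7.6,0,2.0,0,0,0],[255,-7.6,0,3.0,0,0,0],[255,-7.6,0,3.3,0,0,0],[255,-7.6,0,3.3,0,0,0]]]'

```text
time: 15.08
ee_pos: [0.5081, 0.0357, 0.1253]
eef_rot: [0.755, 0.656, 0.003, -0.0]
ft_force: [-0.4, -0.1, 0.7]
width: 0.0004
```

```bash
python3 -c "
from h import *
plan(.049,.108)"
```

```text
t 15.075 ee in fix [-0.084  0.048  0.125] F [-0.411 -0.059  0.659]
shift [ 0.04  -0.04   0.692] turn [ 0.032 -0.05  -0.028]
```

Call:
carry_out --commands '[[[255,0,0,0.4,0,0,0],[255,0,0,0.67,0,0,0],[255,0,0,0.72,0,0,0],[255,0,0,0.72,0,0,0]]]'

```text
time: 15.58
ee_pos: [0.5081, 0.0358, 0.1075]
eef_rot: [0.755, 0.656, 0.002, -0.0]
ft_force: [-1.5, -1.0, 2.4]
width: 0.0002
```

Call:
carry_out --commands '[[[255,0,0,0.025,0,0,0],[255,0,0,0.03,0,0,0],[255,0.05,0,0.03,0,0,0],[255,0.09,0,0.03,0,0,0],[255,0.09,0,0.03,0,0,0]]]'

```text
time: 16.2
ee_pos: [0.5085, 0.0382, 0.1073]
eef_rot: [0.755, 0.656, 0.003, -0.001]
ft_force: [-3.4, 0.2, 8.2]
width: 0.0006
```

Call:
carry_out --commands '[[[255,0,0,-0.8,0,0,0],[255,0,0,-2,0,0,0],[255,1.5,0,-3.5,0,0,0],[255,3.5,0,-4,0,0,0],[255,5.5,0,-4,0,0,0],[255,7.0,0,-4,0,0,0],[255,7.5,0,-4,0,0,0],[255,7.5,0,-4,0,0,0]]]'

```text
time: 17.2
ee_pos: [0.5342, 0.2234, 0.2079]
eef_rot: [0.754, 0.656, 0.002, -0.0]
ft_force: [0.1, -0.0, -0.5]
width: 0.0006
```

Run:
```python
from h import *
t=r.camera("top"); s=r.camera("side"); cv2.imwrite("pics/t9_raw.png",t); cv2.imwrite("pics/s9_raw.png",s)
meas(t,"top"); meas(s,"side"); print(r.read_state()['ft_force'])
cv2.imwrite("pics/q9.png",np.vstack([rect(t,"top")[80:380],rect(s)[80:380]]))
a=cv2.imread("pics/top0.png"); cv2.imwrite("pics/d9.png",np.vstack([a[130:330,100:560],t[130:330,100:560]]))
```

```text
top red {260: (np.float64(-57.88), 27), 270: (np.float64(-57.96), 36), 280: (np.float64(-57.94), 41), 290: (np.float64(-57.93), 45), 300: (np.float64(-57.94), 55), 310: (np.float64(-57.86), 67), 320: (np.float64(-57.88), 85)}
   dark {100: (np.float64(-57.3), 266), 110: (np.float64(-57.66), 257), 120: (np.float64(-57.9), 248), 130: (np.float64(-58.06), 243), 140: (np.float64(-58.33), 236), 150: (np.float64(-58.56), 197), 160: (np.float64(-57.91), 112), 170: (np.float64(-57.7), 55), 180: (np.float64(-57.62), 34), 190: (np.float64(-57.55), 30), 200: (np.float64(-57.52), 28), 210: (np.float64(-57.6), 28), 220: (np.float64(-57.69), 28), 230: (np.float64(-57.71), 10)}
side red {240: (np.float64(-58.07), 41), 250: (np.float64(-58.33), 74), 260: (np.float64(-58.71), 95), 270: (np.float64(-59.04), 109), 280: (np.float64(-59.26), 114), 290: (np.float64(-59.25), 127), 300: (np.float64(-58.97), 139), 310: (np.float64(-58.75), 150), 320: (np.float64(-58.75), 162)}
   dark {100: (np.float64(-60.88), 292), 110: (np.float64(-61.0), 293), 120: (np.float64(-60.83), 292), 130: (np.float64(-60.56), 286), 140: (np.float64(-60.46), 279), 150: (np.float64(-60.53), 270), 160: (np.float64(-60.32), 238), 170: (np.float64(-59.66), 168), 180: (np.float64(-59.32), 118), 190: (np.float64(-59.4), 99), 200: (np.float64(-59.64), 92), 210: (np.float64(-60.07), 86), 220: (np.float64(-60.75), 75), 230: (np.float64(-61.58), 68), 240: (np.float64(-62.51), 65), 250: (np.float64(-63.39), 53), 260: (np.float64(-63.92), 35)}
[-0.479  0.402 -0.366]
```

View pics/q9.png

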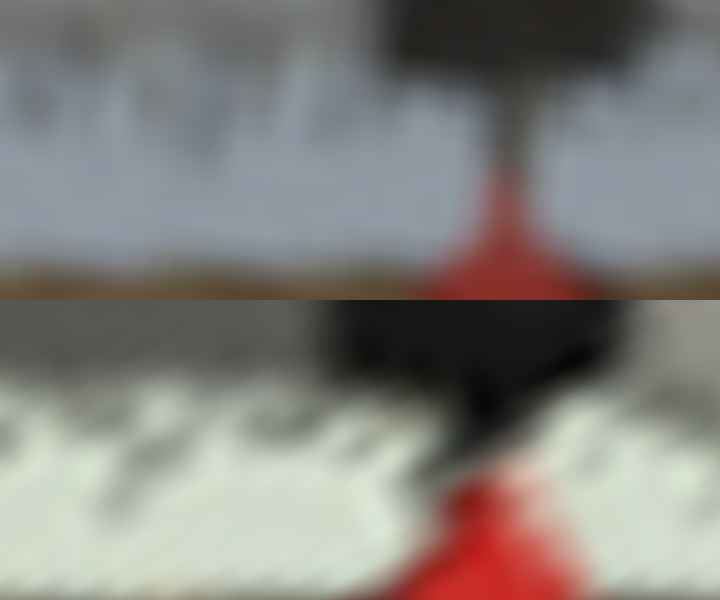

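View pics/d9.png

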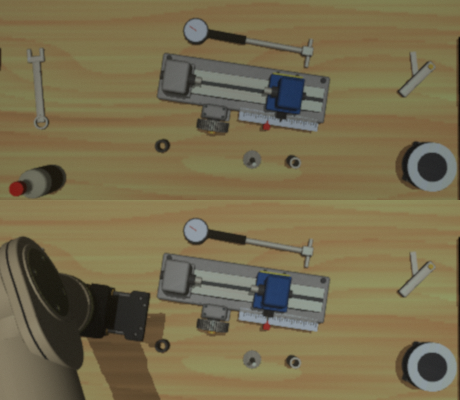

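Top view: the black index (x≈508) now sits right above the red tip (x≈503), within about 0.4 mm. Side view: 0.5–1 mm short. The visible loose parts are unmoved and the arm is clear, so I'm handing in.

```bash
python3 -c "
from bench import r
print(r.close_job())"
```

```text
the job is handed in; nothing more can be done
None
```

I set the fixture by the wheel alone. It took three full strokes with the closed fingertip, then two small corrections of 7.5 mm and 2.3 mm of rim travel. The wrist force read at most 20 N. I then moved the finger clear and handed the job in at about 17 s.

- **Index against marker:** the two cameras disagree slightly, but both are inside ±2 mm. The top view puts the index about 0.1–0.4 mm past the marker. The side view, which is more sensitive to height errors, puts it about 0.5–1 mm short.
- **Arm:** the force reading was near zero, and the gripper stood clear of the fixture.
- **Loose parts:** the ones visible in the last top picture had not moved. The bottle and wrench were hidden behind the arm there, so I did not check them. The only pass near them was the first traverse over the bottle, with the fingertips about 85 mm above it.

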